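# Snap a new filter glass into a welding helmet

### The job

The welding helmet lies face up on the bench with its window empty. Take the filter glass that fits it, the longer of the two lying on the wooden blocks, slip one end under the fixed lip of the window frame and press the other end down past the spring clip until it snaps over the glass and the glass lies flat on its seat, held at both ends. It is glass, so press it home steadily and do not slam it; leave the shorter glass and the rest of the bench as they are.

Things in the scene. Friction and masses are not known exactly. Their poses are not given: they have to be found in the camera images.
- helmet: Black welding helmet, about 310 x 255 x 180 mm, on its open rim with the face up; it does not move. Origin: on the bench under the middle of the window. x points to the brow of the mask, y along the window's length from the lip to the clip, z up. The flat front of the shell is 150 mm above the bench; the steel window frame stands on it.
- seat (a point): Middle of the glass's seat, in the plane of the two seat ledges, level, 166 mm above the bench; axes as the helmet's. Ledges at y = -54 to -38 and 46 to 54 mm, 55 mm wide. The glass lies on them with its length along y. It goes in tilted about 10 degrees, its low end set on the ledge and slid under the lip to the stop; then the clip end goes down. Let go there, it rests on the clip's slope at about 7 degrees.
- lip (a point): Lower inner edge of the fixed steel lip at the window's -y end, middle of its width; 7 mm above the seat, at y = -48.5 mm of the seat's frame. The lip is 3 mm thick, 63 mm wide, and roofs a pocket whose end wall (the stop) is at y = -54.5 mm.
- thumb_gap (a point): Middle of the gap in the frame's long side towards the brow, at seat height, 27.5 mm from the window's middle; a like gap is opposite. Both gaps span |y| < 32 mm, free down to the shell 16 mm lower and outwards for 45 mm: fingers holding the glass by its long edges pass there. From |y| = 32.5 mm on, 4 mm thick corner guides (inner faces at x = +-27.5 mm) rise 4 mm above the seat near the clip, 10 mm near the lip.
- clip (a joint): Upright spring-steel leaf, 24 mm wide, at the window's +y end, hinged 14 mm below the seat; 0 rad at rest, growing as its top is pushed away from the window (to 0.30). A glass edge pushed down the slope of its nose parts it by up to about 0.16 rad; a push near that end rises from 3 N to 10 to 18 N, then falls away as the edge passes the nose; pressed on down to the seat, the leaf springs back to 0 over the glass.
- clip_nose (a point): Lower inner edge (tip) of the clip's nose, middle of its width, 5.5 mm above the seat at y = 50 mm of the seat's frame when at rest. From this tip the nose's upper face slopes up and back at about 65 degrees to its top, 15 mm above the seat at y = 54.5 mm.
- glass: The filter glass to fit: dark green plate 51 x 108 x 4 mm with square edges, about 55 g, plain and alike both ways round, lying flat on a wooden block. Origin: centre of the underside; y along its length, x across, z up.
- short_glass: A spare glass for another mask, too short for this window: 51 x 78 x 4 mm, same glass, on the other block. Origin and axes likewise. Leave it.
- block_a: Planed wooden offcut 34 x 72 x 28 mm (x, y, z), fixed, under the longer glass, whose long edges overhang it by 4 to 13 mm. Origin: centre of the underside.
- block_b: The same kind of offcut under the shorter glass. Which block lies nearer the robot varies.
- pliers: Bystander: pliers with red handles, 195 mm long, 16 mm high, lying along x. Origin: centre of the underside (so for all bystanders).
- wire_brush: Bystander: wire brush, 260 mm long, 26 mm high, lying on its side along x.
- wheel_nut: Bystander: wheel nut, 25 mm across, 26 mm high.
- pad_box: Bystander: white and blue parts box, 75 x 130 x 48 mm.
Mind the look-alikes: they are no part of the job. What is shaped like the glass but red or yellow is not meant.

How it is judged:
At the end, for the whole second after the job is handed in: The longer glass lies in the helmet's window: its underside within 2 mm of the seat and flat within 0.03 rad, its centre within 4 mm of the seat's middle along and across, its length within 0.08 rad of the window's, the clip sprung back over it (below 0.03 rad), at rest (z of glass in the frame of seat between -0.002 and 0.002 m and y of glass in the frame of seat between -0.004 and 0.004 m and x of glass in the frame of seat between -0.004 and 0.004 m and angle between the z axis of glass and the z axis of seat, either way round below 0.03 rad and angle between the y axis of glass and the y axis of seat, either way round below 0.08 rad and value of joint clip below 0.03 rad and linear speed of glass below 0.01 m/s); the robot touches nothing.
It fails at once if the glass is slammed or forced against the helmet with more than 45 N (it cracks) (contact force between glass and helmet above 45 N).
It fails at once if the shorter glass is moved by more than 15 mm (distance of short_glass from where it was at the start of the episode above 0.015 m).
It fails at once if another thing on the bench is moved by more than 25 mm (distance of any of pliers, wire_brush, wheel_nut, pad_box from where it was at the start of the episode above 0.025 m).
It also fails if it takes over 43 s, if anything falls off the work surface, if the arm or the gripper's body presses on something with over 40 N, if the wrist force passes 120 N, or if a joint passes its speed limit or range.

### The arm

A 7-joint arm with a two-finger parallel gripper is mounted at the origin on the work surface. World frame = base frame: x ahead of the robot, y to its left, z up, the work surface at z = 0. Lengths are in m, angles in rad, forces in N, time in s.
With the tool pointing down it reaches from about 0.425 to 0.875 m from the base axis. Payload 8.4 kg.
Tool frame: the origin (TCP) lies between the finger pads; the fingertips stand 14 mm ahead of it and the grasp point (between the pads) lies 5 mm behind it (bot.tip_reach is the distance from the TCP to the fingertips, in m); z points along the fingers, y is the line along which they close (so a half turn about z gives the same grasp; the last joint's range is limited). The gripper opens to 87 mm and grips with 3 to 60 N. Pads are 19 mm wide; open, the fingers measure 117 mm over their backs; the gripper's body (75 mm by 190 mm) begins 51 mm behind the grasp point.
Start: joints at [-1.29, 0.333, 0.04, 1.465, -0.013, 1.343, -0.059], TCP at [0.241, 0.604, 0.237] pointing down, gripper open.
Joint ranges: [-2.58, 2.58], [-0.38, 2.09], [-1.3, 1.39], [0.25, 2.4], [-1.5, 4.64], [0.08, 2.09], [-2.65, 2.65]. Speed limits (rad/s): [2.22, 2.22, 2.79, 2.79, 3.14, 3.14, 3.14].

### API

Orientations are given as a rotation vector (axis times angle).
In Python, from station import bot gives the robot as it stands.
- The arm moves only by the shell command python3 -m jog 'ROWS'. ROWS is a JSON object of lists of equal length, an entry for each row: "travel": the shift along the tool's x, y, z scaled (see below), a list of three; "rotation": the turn, a rotation vector about the tool's x, y, z scaled (see below), a list of three; "hand": the gripper's target within -1 to 1 (fully open at 1, half-way at 0, shut at -1). In form: {"travel": [[dx, dy, dz], ...], "rotation": [[ax, ay, az], ...], "hand": [hand, ...]}. A call has 1 to 5 rows; each row shifts and turns the commanded pose from where the row before left it, along the tool's axes as they then stand; what a row does not reach is not made up. The controller multiplies each number of a shift by 0.2 m and each number of a turn by 2 pi rad. A row lasts 1/8 s, in which the tool goes at most 62.5 mm and 10.7 degrees, less where a joint would pass 70% of its speed; a pose out of reach is approached as far as the arm can. A call with a number of a shift or a turn outside -1 to 1 is refused whole. A call with a gripper value outside its range is refused whole. The fingers move at their own pace and stop on an object; the grip force is fixed at half the most. Time passes only in rows, so rows that do not move let the fingers close. It gives the time, the measured TCP pose, the force, the opening and the grip force at its end, in the units of the state.
- bot.state(): the state, without advancing time (a new reading comes with each control period).
- bot.grab_frame(name): name is "scene" or "top" or "wrist"; returns the picture (480x640x3 uint8, blue, green, red); there is no depth.
- bot.camera_params(name): a dict with "fx", "fy", "cx", "cy" (pixels), "distortion" ([k1, k2, p1, p2, k3] as OpenCV has them; the pictures are not rectified), "rvec" (rotation vector, rad) and "tvec" (3), from world to camera coordinates, as OpenCV has them. Camera axes: x right, y down, z forward; pixel columns grow to the right and rows downward; lengths in m; the calibration is good to about 2 mm. A picture is of the moment at which its call begins: read the wrist's pose just before it. camera_params takes no time and is no camera call; for the wrist camera it gives the pose at the moment of the call.
- bot.close_job(): hands the job in; it is judged then, once.
The state is a dict: "clock": time; "joint_positions": joint angles; "dq": joint speeds; "tau": joint torques, N m; "position": TCP position; "tool_rot": TCP orientation; "contact_force": force on the tool from outside, world axes, zero at the start; "torque": the same for the moment, N m; "gripper_width": finger opening in m; "gripper_force": force on a finger pad.
Only numpy, scipy, OpenCV 4.12 (cv2) and the standard library are available. Lean on these libraries where they do the work, as an engineer would, in place of code of your own. Each camera call takes 0.05 s, during which the arm holds its last target. There are 200 camera calls.

## Working session

There is one attempt and no reset: what is moved stays moved. The work goes in short steps, Python scripts to look and compute and a shell command to move; the robot and the scene stay as the last step left them, time stands still between calls to the robot, and variables do not carry over. Pictures are saved under pics/ and viewed, at most 10 in all, crops included, and the job is handed in when it is done.

```bash
ls; mkdir -p pics; python3 - <<'E'
from station import bot
import cv2
s=bot.state();print(s)
for n in("scene","top"):
    im=bot.grab_frame(n);cv2.imwrite(f"pics/{n}0.png",im);print(n,bot.camera_params(n))
print(bot.camera_params("wrist"))
E
```

```text
pics
{'clock': 0.0, 'joint_positions': array([-1.29019847,  0.33391029,  0.0398984 ,  1.46626464, -0.01340859,
        1.34331416, -0.05853508]), 'dq': array([-0.0002161 , -0.00052028,  0.0011226 ,  0.00055657,  0.00219466,
       -0.00020421,  0.00011588]), 'tau': array([ 2.83797735e-04, -6.56351709e+01,  1.33520287e+00, -4.03811288e+01,
       -5.97871724e-02,  4.46255878e-02,  1.93593110e-04]), 'position': array([0.24084715, 0.60324823, 0.23566325]), 'tool_rot': array([-5.93087608e-01, -3.08489815e+00,  2.54136000e-03]), 'contact_force': array([ 0.12447774, -0.27131799,  0.48314075]), 'torque': array([ 0.04431179, -0.00607641,  0.01450295]), 'gripper_force': 0.0, 'gripper_width': 0.08689250707267293}
scene {'fx': 497.33820831979597, 'fy': 497.33820831979597, 'cx': 323.2731508483784, 'cy': 240.1744273980837, 'distortion': array([0.01941346, 0.        , 0.        , 0.        , 0.        ]), 'rvec': array([ 1.43222265,  2.10338933, -0.92518096]), 'tvec': array([ 0.03914189, -0.26856563,  1.64512604])}
top {'fx': 485.8223959853342, 'fy': 485.8223959853342, 'cx': 323.7869070185884, 'cy': 235.08783814345657, 'distortion': array([-0.11409145,  0.        ,  0.        ,  0.        ,  0.        ]), 'rvec': array([ 2.14310629, -2.0807348 ,  0.21713972]), 'tvec': array([0.13567986, 0.52010059, 1.09877861])}
{'fx': 339.76135471453495, 'fy': 339.76135471453495, 'cx': 320.42605977659554, 'cy': 244.8051222119811, 'distortion': array([-0.0234194,  0.       ,  0.       ,  0.       ,  0.       ]), 'rvec': array([-2.39707546, -1.62571147, -0.23175412]), 'tvec': array([-0.64899985, -0.03499409,  0.39120316])}
```

View pics/top0.png

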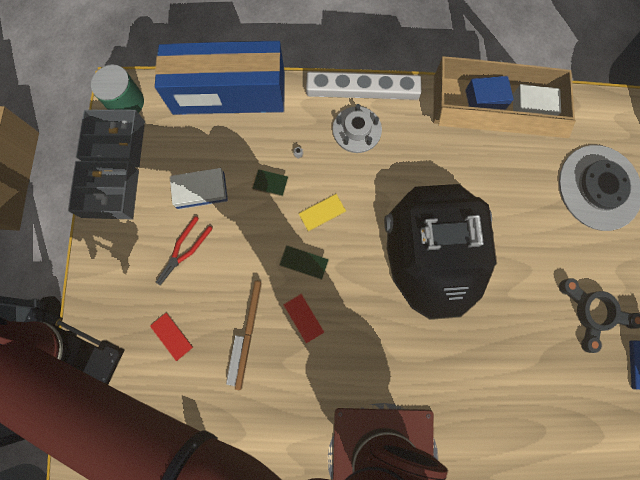

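View pics/scene0.png

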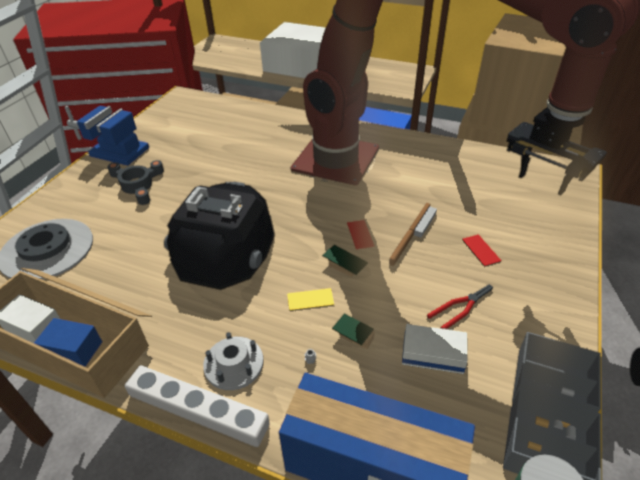

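Top view: the long glass is at about (304,262), the short one at (270,181), the helmet window at about (452,232) and the chin slits at (455,293). So the brow is up in the image.

```bash
cat > h.py <<'E'
from station import bot
import cv2, numpy as np
from scipy.spatial.transform import Rotation as R
def cam(n):
    p=bot.camera_params(n);K=np.array([[p['fx'],0,p['cx']],[0,p['fy'],p['cy']],[0,0,1]])
    return K,p['distortion'],cv2.Rodrigues(p['rvec'])[0],p['tvec']
def ray(c,uv,z):
    K,d,Rm,t=c
    q=cv2.undistortPoints(np.array(uv,float).reshape(-1,1,2),K,d).reshape(-1,2)
    D=np.c_[q,np.ones(len(q))]@Rm; o=-Rm.T@t
    return o+D*((z-o[2])/D[:,2])[:,None]
def green(im,c,z,lo=(45,60,15),hi=(95,255,150),amin=60):
    m=cv2.inRange(cv2.cvtColor(im,cv2.COLOR_BGR2HSV),lo,hi)
    m=cv2.morphologyEx(m,cv2.MORPH_OPEN,np.ones((3,3)))
    for k in cv2.findContours(m,cv2.RETR_EXTERNAL,cv2.CHAIN_APPROX_NONE)[0]:
        if cv2.contourArea(k)<amin: continue
        w=ray(c,k.reshape(-1,2),z)[:,:2].astype(np.float32)
        r=cv2.minAreaRect(w); print('px',k.reshape(-1,2).mean(0).round(0),'rect',r, 'box',cv2.boxPoints(r).round(4).tolist())
E
python3 - <<'E'
from h import *
im=cv2.imread('pics/top0.png');c=cam('top')
green(im,c,.032)
a=im[180:330,370:510];a=cv2.resize(a,None,fx=5,fy=5,interpolation=cv2.INTER_CUBIC)[:600]
a=cv2.resize(im[205:265,405:505],None,fx=7,fy=7,interpolation=cv2.INTER_CUBIC)
s=cv2.resize(cv2.imread('pics/scene0.png')[175:235,170:260],None,fx=4,fy=4,interpolation=cv2.INTER_CUBIC)
o=np.zeros((600,800,3),np.uint8);
a=a[:,:700];o[:350,:700]=a[:350];o[360:600,:360]=s[:240]
cv2.imwrite('pics/crop1.png',o)
print(ray(c,[[425,233],[476,232],[452,232]],.166))
print(R.from_rotvec(bot.state()['tool_rot']).as_matrix().round(3))
Rm,t=c[2],c[3];print(-Rm.T@t)
E
```

```text
px [320. 261.] rect ((0.45535409450531006, 0.1611391007900238), (0.036519259214401245, 0.02440803311765194), 73.05683135986328) box [[0.438400000333786, 0.14720000326633453], [0.4616999924182892, 0.14010000228881836], [0.4722999930381775, 0.17499999701976776], [0.4490000009536743, 0.18219999969005585]]
px [275. 182.] rect ((0.649431586265564, 0.2792128622531891), (0.05650182440876961, 0.049284592270851135), 78.16643524169922) box [[0.6194999814033508, 0.2565999925136566], [0.6678000092506409, 0.24650000035762787], [0.6793000102043152, 0.301800012588501], [0.6310999989509583, 0.31189998984336853]]
px [126.  99.] rect ((0.8683672547340393, 0.6884248852729797), (0.09036072343587875, 0.09932200610637665), 43.04286193847656) box [[0.8015000224113464, 0.6938999891281128], [0.8691999912261963, 0.6212999820709229], [0.9352999925613403, 0.6830000281333923], [0.8675000071525574, 0.7555999755859375]]
[[ 0.50342438 -0.06685848  0.166     ]
 [ 0.50899399 -0.17871569  0.166     ]
 [ 0.50739786 -0.1258081   0.166     ]]
[[-0.929  0.371 -0.   ]
 [ 0.371  0.929 -0.001]
 [-0.    -0.001 -1.   ]]
[0.27989888 0.14592757 1.18177403]
```

View pics/crop1.png

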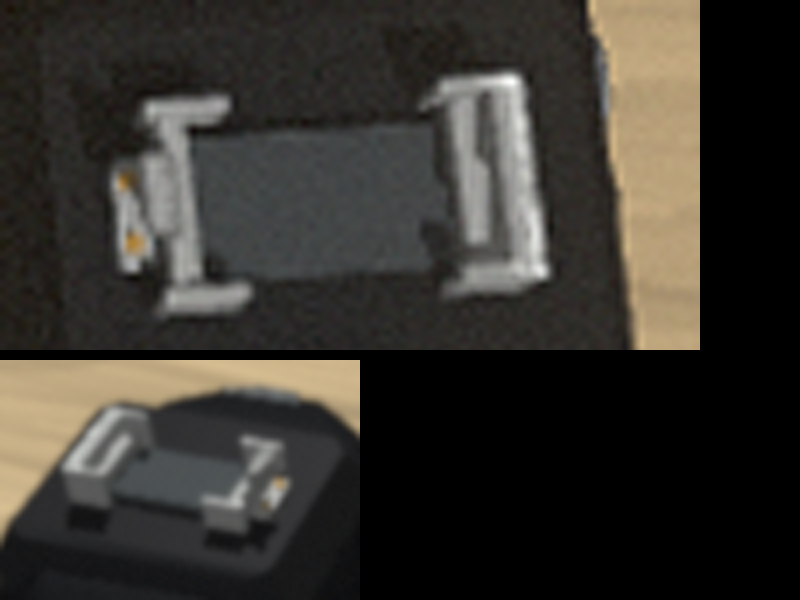

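Lip frame (deep, right end, crop (510,180)) is at world −y. Clip with brass rivets (left, crop (128,215)) is at +y. Next: the long glass outline, part of it in shadow, and the wrist-camera offset.

```bash
python3 - <<'E'
from h import *
im=cv2.imread('pics/top0.png');c=cam('top')
roi=np.zeros_like(im);roi[235:290,265:340]=im[235:290,265:340]
green(roi,c,.032,(40,40,8),(100,255,150))
b=im[235:290,265:340];hsv=cv2.cvtColor(b,cv2.COLOR_BGR2HSV)
print(hsv[27,20],hsv[27,39],hsv[27,50],hsv[5,5],hsv[50,60])
K,d,Rm,t=cam('wrist');s=bot.state();T=R.from_rotvec(s['tool_rot']).as_matrix()
print('cam in tool',T.T@(-Rm.T@t-s['position']),'\n',(T.T@Rm.T).round(3))
E
```

```text
px [320. 261.] rect ((0.45535409450531006, 0.1611391007900238), (0.036519259214401245, 0.02440803311765194), 73.05683135986328) box [[0.438400000333786, 0.14720000326633453], [0.4616999924182892, 0.14010000228881836], [0.4722999930381775, 0.17499999701976776], [0.4490000009536743, 0.18219999969005585]]
[36 54 47] [36 93 44] [38 83 49] [18 77 96] [ 17  85 105]
cam in tool [ 0.07679801 -0.00048467 -0.14886654] 
 [[ 0.001 -0.96  -0.281]
 [ 1.     0.001  0.001]
 [-0.    -0.281  0.96 ]]
```

```bash
python3 -m jog '{"travel":[[-0.219,-0.19,0],[-0.25,-0.147,0],[-0.273,-0.098,0],[-0.286,-0.046,0],[-0.29,0.007,0]],"rotation":[[0,0,0.0294],[0,0,0.0294],[0,0,0.0294],[0,0,0.0294],[0,0,0.0294]],"hand":[1,1,1,1,1]}'
python3 -m jog '{"travel":[[-0.284,0.06,0],[-0.268,0.111,0],[-0.243,0.159,0],[0,0,0]],"rotation":[[0,0,0.0294],[0,0,0.0294],[0,0,0.0294],[0,0,0]],"hand":[1,1,1,1]}'
python3 - <<'E'
from h import *
s=bot.state();c=cam('wrist');im=bot.grab_frame('wrist');cv2.imwrite('pics/w1.png',im)
print(s['position'],s['clock']);T=R.from_rotvec(s['tool_rot']).as_matrix();print(T.round(3))
green(im,c,.032,(40,40,8),(100,255,150),amin=500)
E
```

```text
clock: 0.72
position: [0.3744, 0.3441, 0.2364]
tool_rot: [-1.913, -2.492, 0.0]
contact_force: [0.9, -0.4, 0.4]
gripper_width: 0.0871
gripper_force: 0.0
clock: 1.23
position: [0.4555, 0.1865, 0.2367]
tool_rot: [2.525, 1.868, 0.0]
contact_force: [-0.3, 0.2, -0.5]
gripper_width: 0.087
gripper_force: 0.0
[0.45551713 0.18652631 0.23666753] 1.225
[[ 0.292  0.956  0.001]
 [ 0.956 -0.292 -0.001]
 [-0.     0.001 -1.   ]]
px [316. 208.] rect ((0.4543633460998535, 0.19809269905090332), (0.10770516097545624, 0.05102740228176117), 73.38038635253906) box [[0.41449999809265137, 0.15379999577999115], [0.4634000062942505, 0.13920000195503235], [0.4941999912261963, 0.24240000545978546], [0.44530001282691956, 0.25699999928474426]]
px [486.  58.] rect ((0.65155428647995, 0.2894441783428192), (0.07813606411218643, 0.052270688116550446), 77.41414642333984) box [[0.6175000071525574, 0.25699999928474426], [0.6685000061988831, 0.24560000002384186], [0.6855999827384949, 0.32190001010894775], [0.6345999836921692, 0.33329999446868896]]
```

View pics/w1.png

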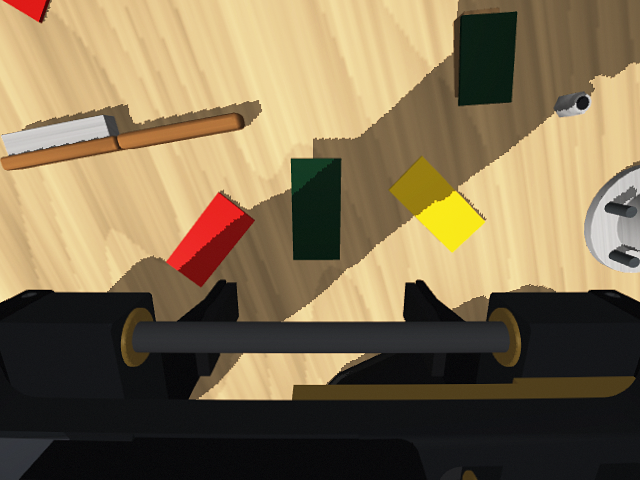

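The wrist view shows the long glass at (316,208). Its measured rectangle is 107.7 x 51.0 mm, matching the given size, with its centre at (0.4544, 0.1981) and a yaw of 73.4°. The tool is already aligned with it, so I go down and grip.

```bash
python3 -m jog '{"travel":[[0.054,-0.022,0.25],[0,0,0.3],[0,0,0.28],[0,0,0.178],[0,0,0]],"rotation":[[0,0,-0.001],[0,0,0],[0,0,0],[0,0,0],[0,0,0]],"hand":[1,1,1,1,1]}'
python3 -m jog '{"travel":[[0,0,0],[0,0,0],[0,0,0],[0,0,0],[0,0,0]],"rotation":[[0,0,0],[0,0,0],[0,0,0],[0,0,0],[0,0,0]],"hand":[-1,-1,-1,-1,-1]}'
```

```text
clock: 1.9
position: [0.4499, 0.2028, 0.0325]
tool_rot: [-2.507, -1.892, 0.009]
contact_force: [-0.4, -1.0, 0.9]
gripper_width: 0.0871
gripper_force: 0.0
clock: 2.52
position: [0.4529, 0.2029, 0.0354]
tool_rot: [-2.51, -1.889, -0.001]
contact_force: [-0.5, -0.6, 3.6]
gripper_width: 0.0498
gripper_force: 30.0
```

```bash
python3 -m jog '{"travel":[[0,0,-0.2],[0,0,-0.3],[0,0,-0.3],[0,0,-0.3],[0,0,-0.3]],"rotation":[[0,0,0],[0,0,0],[0,0,-0.018],[0,0,-0.018],[0,0,-0.018]],"hand":[-1,-1,-1,-1,-1]}'
python3 -m jog '{"travel":[[-0.25,-0.045,0],[-0.25,-0.045,0],[-0.25,-0.045,0],[-0.25,-0.045,0],[-0.25,-0.045,0]],"rotation":[[0,0,0],[0,0,0],[0,0,0],[0,0,0],[0,0,0]],"hand":[-1,-1,-1,-1,-1]}'
python3 -m jog '{"travel":[[-0.25,-0.045,0],[-0.25,-0.045,0],[-0.1,-0.02,0],[0,0,0],[0,0,0]],"rotation":[[0,0,0],[0,0,0],[0,0,0],[0,0,0],[0,0,0]],"hand":[-1,-1,-1,-1,-1]}'
python3 - <<'E'
from h import *
s=bot.state();c=cam('wrist');im=bot.grab_frame('wrist');cv2.imwrite('pics/w2.png',im)
T=R.from_rotvec(s['tool_rot']).as_matrix();print(s['position'],T.round(3))
np.savez('w2.npz',K=c[0],d=c[1],R=c[2],t=c[3])
E
```

```text
clock: 3.15
position: [0.4522, 0.2024, 0.317]
tool_rot: [-2.151, -2.289, -0.0]
contact_force: [0.6, 1.4, -0.9]
gripper_width: 0.0503
gripper_force: 30.0
clock: 3.78
position: [0.4217, -0.0512, 0.3149]
tool_rot: [-2.155, -2.285, -0.001]
contact_force: [0.9, 1.1, -0.3]
gripper_width: 0.0504
gripper_force: 30.0
clock: 4.4
position: [0.4075, -0.1693, 0.3148]
tool_rot: [-2.154, -2.287, 0.0]
contact_force: [0.7, 0.6, -0.2]
gripper_width: 0.0502
gripper_force: 30.0
[ 0.40750456 -0.16934748  0.3148272 ] [[-0.06   0.998 -0.   ]
 [ 0.998  0.06   0.   ]
 [ 0.    -0.    -1.   ]]
```

View pics/w2.png

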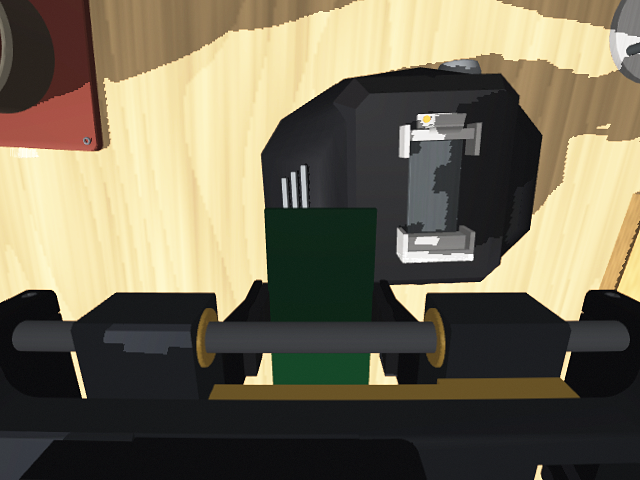

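The window is in view at about (437,190), with the clip up at (428,120) and the lip at (436,245). The held glass spans x 265–377, rows 208–385.

```bash
python3 - <<'E'
from h import *
im=cv2.imread('pics/w2.png')
a=im[100:275,385:495]; a=cv2.rotate(a,cv2.ROTATE_90_CLOCKWISE)
a=cv2.resize(a,None,fx=4.5,fy=4.5,interpolation=cv2.INTER_CUBIC)
a=np.clip(a.astype(float)*1.3,0,255).astype(np.uint8);print(a.shape)
cv2.imwrite('pics/crop2.png',a)
E
```

```text
(495, 788, 3)
```

View pics/crop2.png

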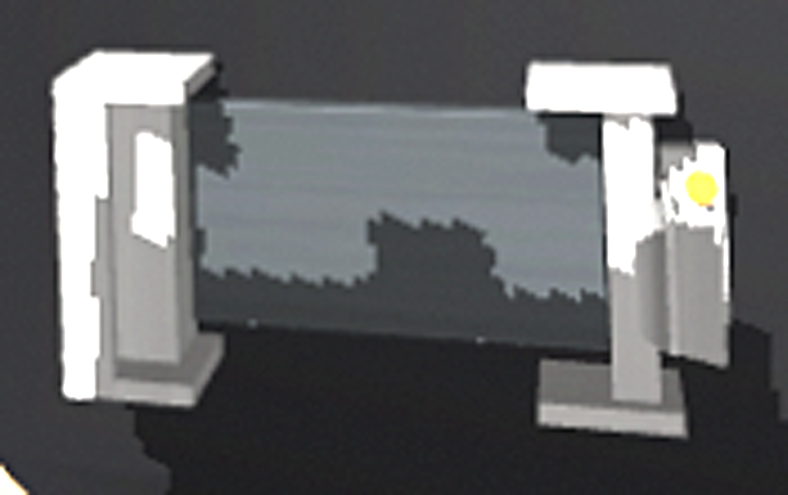

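```bash
python3 - <<'E'
from h import *
f=np.load('w2.npz');c=(f['K'],f['d'],f['R'],f['t'])
o=lambda X,Y:[385+Y/4.5-.4,274-X/4.5+.4]
P={'chin guide in':([(530,112),(672,115)],.170),'brow guide in':([(540,402),(683,407)],.170),
'ledge+46':([(605,160),(612,395)],.166),'ledge-38':([(190,125),(196,335)],.166),
'lip inner(top)':([(105,110),(115,360)],.176),'lip guide brow in':([(130,377),(218,372)],.176),'rivet':([(701,188)],.175),'outer end':([(55,90),(65,400)],.176)}
for k,(u,z) in P.items(): print(k,ray(c,[o(*p) for p in u],z)[:,:2].round(4).tolist())
# held glass, visible far edge and sides
im=cv2.imread('pics/w2.png')
s=bot.state();T=R.from_rotvec(s['tool_rot']).as_matrix()
m=cv2.inRange(cv2.cvtColor(im,cv2.COLOR_BGR2HSV),(40,40,8),(100,255,150));m[290:]=0
k=max(cv2.findContours(m,cv2.RETR_EXTERNAL,cv2.CHAIN_APPROX_NONE)[0],key=cv2.contourArea).reshape(-1,2)
for z in(.310,.3120,.316):
    w=(ray(c,k,z)-s['position'])@T
    print(z,'tool: xmax',w[:,0].max(),'y',w[:,1].min(),w[:,1].max())
print(k[k[:,1]<212].mean(0),k[:,0].min(),k[:,0].max())
E
```

```text
chin guide in [[0.4782, -0.097], [0.4754, -0.072]]
brow guide in [[0.5322, -0.0917], [0.5286, -0.0666]]
ledge+46 [[0.4864, -0.083], [0.5303, -0.0788]]
ledge-38 [[0.4906, -0.1628], [0.5328, -0.159]]
lip inner(top) [[0.487, -0.1778], [0.5363, -0.1728]]
lip guide brow in [[0.5391, -0.1695], [0.5349, -0.152]]
rivet [[0.4866, -0.0666]]
outer end [[0.4844, -0.1884], [0.5462, -0.1826]]
0.31 tool: xmax 0.04948932901929123 y -0.02585349878243933 0.025894329950277437
0.312 tool: xmax 0.049838858355130376 y -0.025517290370583517 0.02555732746195592
0.316 tool: xmax 0.05053791702680866 y -0.024844873546872013 0.024883322485312834
[320.00854701 207.86324786] 264 376
```

Helmet pose, checked by ray casts. The lip, ledges and guides agree to about 1 mm, and so does the top-camera estimate. The seat centre is at about (0.5075, −0.1272) with yaw 5.5°. The glass sits 4.2 mm toward −x in the tool, with its underside 7 mm below the TCP. Next I move above the window and tilt 10°.

```bash
python3 -m jog '{"travel":[[0,0,0],[0.074,0.173,0],[0.074,0.173,0],[0.074,0.1725,0],[0,0,0]],"rotation":[[0,0,-0.0058],[0,0,0],[0,0,0],[0,0,0],[0,0,0]],"hand":[-1,-1,-1,-1,-1]}'
python3 -m jog '{"travel":[[0,0,0],[0,0,0],[0,0,0]],"rotation":[[0,0.0139,0],[0,0.0139,0],[0,0,0]],"hand":[-1,-1,-1]}'
cat > rel.py <<'E'
from h import *
a=np.radians(95.5);u=np.array([np.cos(a),np.sin(a),0]);v=np.array([np.sin(a),-np.cos(a),0]);W=np.array([0,0,1.])
O=-.1753*u+.493*v+.166*W
B=np.array([v,u,W])
def show(x=-.0042,zb=.007):
    s=bot.state();T=R.from_rotvec(s['tool_rot']).as_matrix();M=B@T
    p=B@(s['position']-O)
    print('clock',s['clock'],'TCP seat mm',(p*1e3).round(2),'tilt',np.degrees(np.arcsin(M[2,0])).round(2),'roll',np.degrees(np.arcsin(M[2,1])).round(2),'yaw',np.degrees(np.arctan2(M[0,0],M[1,0])).round(2))
    for e in(-.054,.054): print(' end',e,((p+M@[x+e,0,zb])*1e3).round(2))
    print(' F',(B@s['contact_force']).round(1),'w',s['gripper_width'])
    return M,p
E
python3 -c "from rel import *;show()"
```

```text
clock: 5.08
position: [0.5082, -0.1132, 0.3141]
tool_rot: [2.106, 2.331, -0.006]
contact_force: [-0.3, -0.5, -0.9]
gripper_width: 0.0506
gripper_force: 30.0
clock: 5.45
position: [0.5057, -0.1182, 0.3146]
tool_rot: [-2.026, -2.222, -0.175]
contact_force: [-0.3, 0.2, -0.9]
gripper_width: 0.0501
gripper_force: 30.0
clock 5.45 TCP seat mm [ -0.95   9.18 148.65] tilt 9.94 roll -0.07 yaw 0.22
 end -0.054 [ -1.17 -46.93 131.71]
 end 0.054 [ -0.76  59.44 150.35]
 F [-0.2  0.2 -0.9] w 0.050138505116805746
```

```bash
python3 -m jog '{"travel":[[-0.027,0.005,0.182],[-0.027,0,0.182],[-0.027,0,0.182],[0,0,0]],"rotation":[[0,0,0.0006],[0,0,0],[0,0,0],[0,0,0]],"hand":[-1,-1,-1,-1]}'
python3 -c "
from rel import *;show()
c=cam('top');s=bot.state();im=bot.grab_frame('scene');a=cv2.resize(im[150:250,150:290],None,fx=5,fy=5,interpolation=cv2.INTER_CUBIC);cv2.imwrite('pics/s2.png',a)"
```

```text
clock: 5.95
position: [0.5054, -0.112, 0.2029]
tool_rot: [-2.023, -2.221, -0.171]
contact_force: [-0.0, -0.4, 0.2]
gripper_width: 0.0501
gripper_force: 30.0
clock 5.95 TCP seat mm [-0.66 15.33 36.85] tilt 9.97 roll -0.31 yaw 0.2
 end -0.054 [ -0.89 -40.77  19.88]
 end 0.054 [-0.52 65.59 38.58]
 F [-0.  -0.4  0.2] w 0.05013412189030926
```

View pics/s2.png

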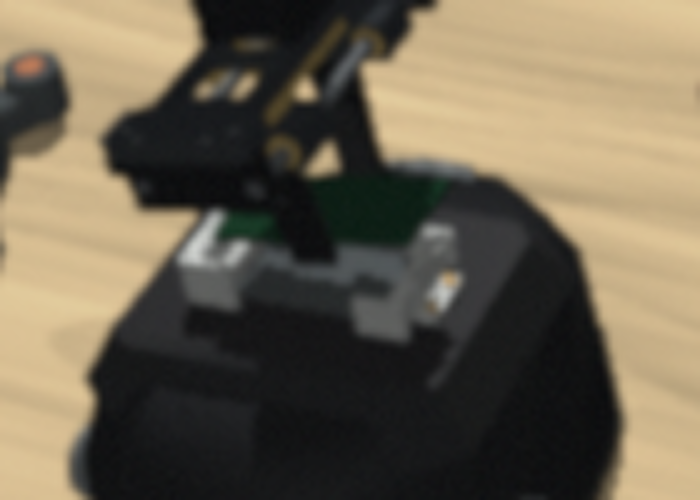

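The scene view shows the glass tilted over the window. Its low end is by the lip frame (220,225) and its high end clears the clip (440,280). I continue down gently.

```bash
python3 -m jog '{"travel":[[-0.013,0.0033,0.043],[-0.0135,0,0.043],[0,0,0],[0,0,0]],"rotation":[[0,0,0],[0,0,0],[0,0,0],[0,0,0]],"hand":[-1,-1,-1,-1]}'
python3 -c "from rel import *;show()"
```

```text
clock: 6.5
position: [0.508, -0.1157, 0.187]
tool_rot: [-2.027, -2.221, -0.177]
contact_force: [0.6, 0.1, -0.3]
gripper_width: 0.05
gripper_force: 30.0
clock 6.5 TCP seat mm [ 1.58 11.41 20.98] tilt 9.99 roll -0.03 yaw 0.28
 end -0.054 [  1.3  -44.69   3.99]
 end 0.054 [ 1.83 61.67 22.73]
 F [ 0.6  0.  -0.3] w 0.05003695988980484
```

```bash
python3 -m jog '{"travel":[[-0.002,0,0.0125],[0,0,0]],"rotation":[[0,0,0],[0,0,0]],"hand":[-1,-1]}'
python3 -c "
from rel import *
show();bot.grab_frame('top');show();bot.grab_frame('top');show()"
```

```text
clock: 6.75
position: [0.5079, -0.1155, 0.1841]
tool_rot: [-2.027, -2.221, -0.176]
contact_force: [-0.7, 0.6, -0.6]
gripper_width: 0.0499
gripper_force: 30.0
clock 6.75 TCP seat mm [ 1.46 11.7  18.13] tilt 10.01 roll -0.05 yaw 0.27
 end -0.054 [  1.19 -44.4    1.12]
 end 0.054 [ 1.69 61.96 19.89]
 F [-0.6  0.7 -0.6] w 0.04990908288261252
clock 6.8 TCP seat mm [ 1.48 11.69 18.2 ] tilt 10.01 roll -0.04 yaw 0.27
 end -0.054 [  1.22 -44.4    1.2 ]
 end 0.054 [ 1.71 61.95 19.96]
 F [ 0.2 -0.6 -1.2] w 0.050468347186665374
clock 6.85 TCP seat mm [ 1.51 11.66 18.25] tilt 10.0 roll -0.04 yaw 0.27
 end -0.054 [  1.24 -44.44   1.24]
 end 0.054 [ 1.74 61.91 20.  ]
 F [ 0.1  0.5 -1.6] w 0.05011889884081257
```

```bash
python3 -m jog '{"travel":[[-0.0006,-0.0065,0.0035],[-0.0148,0,-0.0026],[-0.0148,0,-0.0026],[0,0,0],[0,0,0]],"rotation":[[0,0,0],[0,0,0],[0,0,0],[0,0,0],[0,0,0]],"hand":[-1,-1,-1,-1,-1]}'
python3 -c "
from rel import *
show();bot.grab_frame('top');show()"
```

```text
clock: 7.48
position: [0.5072, -0.1216, 0.1835]
tool_rot: [-2.027, -2.221, -0.177]
contact_force: [0.1, 0.0, -0.5]
gripper_width: 0.0502
gripper_force: 30.0
clock 7.475 TCP seat mm [ 0.17  5.62 17.49] tilt 10.0 roll -0.04 yaw 0.28
 end -0.054 [ -0.1  -50.48   0.49]
 end 0.054 [ 0.41 55.88 19.25]
 F [ 0.1 -0.  -0.5] w 0.05023184073077852
clock 7.525 TCP seat mm [ 0.19  5.69 17.51] tilt 10.01 roll -0.04 yaw 0.27
 end -0.054 [ -0.07 -50.4    0.5 ]
 end 0.054 [ 0.42 55.95 19.27]
 F [ 0. -0.  0.] w 0.05003308953442157
```

```bash
python3 -m jog '{"travel":[[-0.0123,0,-0.0022],[0,0,0],[0,0,0]],"rotation":[[0,0,0],[0,0,0],[0,0,0]],"hand":[-1,-1,-1]}'
python3 -c "
from rel import *
show()"
python3 -m jog '{"travel":[[-0.0064,0,-0.0011],[0,0,0],[0,0,0]],"rotation":[[0,0,0],[0,0,0],[0,0,0]],"hand":[-1,-1,-1]}'
python3 -c "
from rel import *
show();im=bot.grab_frame('scene');a=cv2.resize(im[150:250,150:290],None,fx=5,fy=5,interpolation=cv2.INTER_CUBIC);cv2.imwrite('pics/s3.png',a)"
```

```text
clock: 7.9
position: [0.5074, -0.1241, 0.1835]
tool_rot: [-2.027, -2.221, -0.177]
contact_force: [0.3, 0.5, -0.5]
gripper_width: 0.0504
gripper_force: 30.0
clock 7.9 TCP seat mm [ 0.16  3.18 17.5 ] tilt 10.01 roll -0.04 yaw 0.27
 end -0.054 [ -0.11 -52.92   0.5 ]
 end 0.054 [ 0.39 53.43 19.26]
 F [ 0.3  0.4 -0.5] w 0.05036665883102799
clock: 8.28
position: [0.5075, -0.1247, 0.1834]
tool_rot: [-2.026, -2.221, -0.177]
contact_force: [-0.3, 4.7, 0.5]
gripper_width: 0.0504
gripper_force: 30.0
clock 8.275 TCP seat mm [ 0.17  2.58 17.44] tilt 10.06 roll -0.06 yaw 0.23
 end -0.054 [ -0.07 -53.5    0.38]
 end 0.054 [ 0.36 52.83 19.25]
 F [0.2 4.7 0.5] w 0.05041855476986451
```

View pics/s3.png

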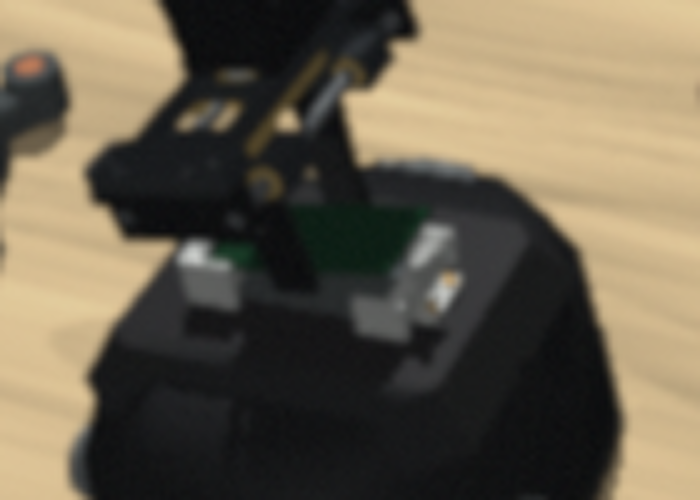

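The glass has reached the stop at +4.7 N, so the true u offset is about −1 mm from my estimate. The scene view shows the glass's low end under the lip (215,255) and its high end at the clip (430,270). I lower it to about 7° while held, then release.

```bash
python3 -m jog '{"travel":[[0.0013,0,0.0078],[0.001,0,0.0078],[0,0,0],[0,0,0]],"rotation":[[0,-0.0039,0],[0,-0.0039,0],[0,0,0],[0,0,0]],"hand":[-1,-1,-1,-1]}'
python3 -c "
from rel import *
show()"
```

```text
clock: 8.82
position: [0.5075, -0.1241, 0.1806]
tool_rot: [-2.052, -2.249, -0.129]
contact_force: [-0.8, 5.9, 0.6]
gripper_width: 0.05
gripper_force: 30.0
clock 8.825 TCP seat mm [ 0.23  3.14 14.58] tilt 7.25 roll -0.03 yaw 0.25
 end -0.054 [-3.000e-02 -5.371e+01  2.900e-01]
 end 0.054 [ 0.45 53.43 13.93]
 F [-0.2  5.9  0.6] w 0.050016081770259374
```

```bash
python3 -m jog '{"travel":[[0,0,0],[0,0,0],[0,0,0],[0,0,-0.1],[0,0,-0.2]],"rotation":[[0,0,0],[0,0,0],[0,0,0],[0,0,0],[0,0,0]],"hand":[0.6,0.6,0.6,0.6,0.6]}'
python3 -m jog '{"travel":[[0,0,0],[0.1,0,0],[0.1,0,0],[0,0,0],[0,0,0]],"rotation":[[0,-0.0201,0],[0,0,0],[0,0,0],[0,0,0],[0,0,0]],"hand":[-1,-1,-1,-1,-1]}'
python3 -c "
from rel import *
show()
im=bot.grab_frame('top');im2=bot.grab_frame('scene')
o=np.zeros((600,800,3),np.uint8)
o[:300,:500]=cv2.resize(im[205:265,405:505],(500,300),interpolation=cv2.INTER_CUBIC)
o[300:,:500]=cv2.resize(im2[170:230,170:270],(500,300),interpolation=cv2.INTER_CUBIC);cv2.imwrite('pics/s4.png',o)"
```

```text
clock: 9.45
position: [0.5075, -0.1321, 0.2409]
tool_rot: [-2.053, -2.249, -0.126]
contact_force: [0.1, 0.6, 0.1]
gripper_width: 0.0694
gripper_force: 0.0
clock: 10.07
position: [0.5047, -0.0932, 0.2407]
tool_rot: [2.118, 2.319, -0.001]
contact_force: [0.1, -0.1, -1.0]
gripper_width: 0.0272
gripper_force: 0.0
clock 10.075 TCP seat mm [ 0.46 34.15 74.69] tilt -0.05 roll 0.01 yaw 0.31
 end -0.054 [  0.14 -24.06  67.74]
 end 0.054 [ 0.73 83.94 67.65]
 F [ 0.1 -0.1 -1. ] w 0.027232667337400696
```

View pics/s4.png

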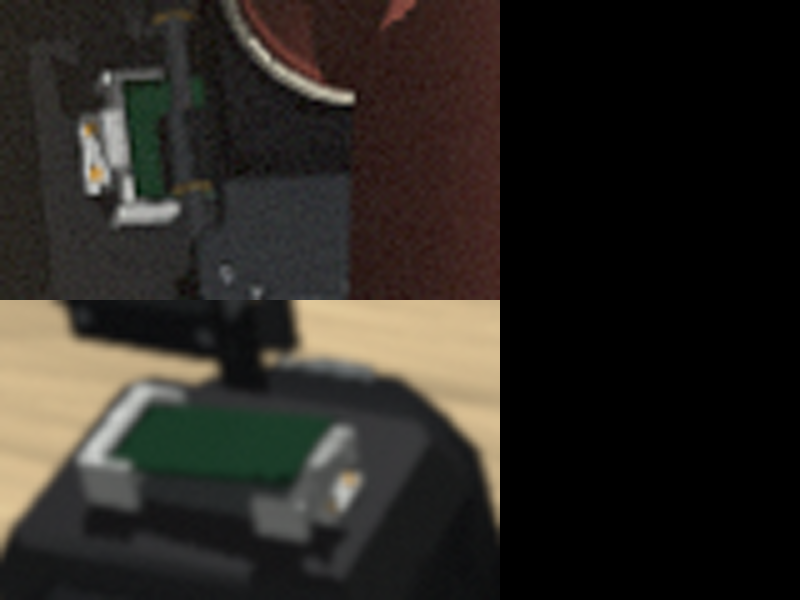

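The glass rests in the window on the clip's slope, with its lip end seated. Fingers are closing; I go down to just above the clip end.

```bash
python3 -m jog '{"travel":[[0.014,-0.002,0.07],[0,0,0.07],[0,0,0.06],[0,0,0],[0,0,0]],"rotation":[[0,0,0],[0,0,0],[0,0,0],[0,0,0],[0,0,0]],"hand":[-1,-1,-1,-1,-1]}'
python3 -c "
from rel import *
show()"
```

```text
clock: 10.8
position: [0.5039, -0.0895, 0.2001]
tool_rot: [2.118, 2.32, -0.002]
contact_force: [0.2, -0.2, -0.1]
gripper_width: 0.0005
gripper_force: 0.0
clock 10.8 TCP seat mm [2.000e-02 3.790e+01 3.411e+01] tilt -0.06 roll -0.04 yaw 0.27
 end -0.054 [ -0.26 -20.31  27.17]
 end 0.054 [ 0.25 87.69 27.06]
 F [ 0.1 -0.2 -0.1] w 0.0005355229771987022
```

```bash
python3 -m jog '{"travel":[[0,0,0.006],[0,0,0.006],[0,0,0.006],[0,0,0.006],[0,0,0]],"rotation":[[0,0,0],[0,0,0],[0,0,0],[0,0,0],[0,0,0]],"hand":[-1,-1,-1,-1,-1]}'
python3 -m jog '{"travel":[[0,0,0.006],[0,0,0.006],[0,0,0]],"rotation":[[0,0,0],[0,0,0],[0,0,0]],"hand":[-1,-1,-1]}'
```

```text
clock: 11.42
position: [0.5039, -0.0893, 0.1953]
tool_rot: [2.118, 2.321, -0.001]
contact_force: [0.2, 0.3, 1.4]
gripper_width: 0.0002
gripper_force: 0.7
clock: 11.8
position: [0.5041, -0.0891, 0.193]
tool_rot: [2.117, 2.321, -0.001]
contact_force: [-1.4, 1.9, 4.6]
gripper_width: 0.0004
gripper_force: 2.1
```

```bash
python3 -m jog '{"travel":[[0,0,0.006],[0,0,0.006],[0,0,0]],"rotation":[[0,0,0],[0,0,0],[0,0,0]],"hand":[-1,-1,-1]}'
python3 -m jog '{"travel":[[0,0,0.006],[0,0,0.006],[0,0,0]],"rotation":[[0,0,0],[0,0,0],[0,0,0]],"hand":[-1,-1,-1]}'
```

```text
clock: 12.18
position: [0.5043, -0.0889, 0.1909]
tool_rot: [2.117, 2.321, 0.0]
contact_force: [-2.3, 2.7, 8.3]
gripper_width: 0.0005
gripper_force: 4.1
clock: 12.55
position: [0.5035, -0.0895, 0.1876]
tool_rot: [-2.118, -2.32, 0.002]
contact_force: [0.7, 0.1, -0.4]
gripper_width: 0.0007
gripper_force: 0.0
```

```bash
python3 -m jog '{"travel":[[0,0,0.006],[0,0,0.006],[0,0,0]],"rotation":[[0,0,0],[0,0,0],[0,0,0]],"hand":[-1,-1,-1]}'
python3 -m jog '{"travel":[[0,0,0.005],[0,0,0.004],[0,0,0]],"rotation":[[0,0,0],[0,0,0],[0,0,0]],"hand":[-1,-1,-1]}'
```

```text
clock: 12.92
position: [0.5037, -0.0894, 0.1854]
tool_rot: [-2.118, -2.321, 0.002]
contact_force: [-0.0, 0.1, -0.5]
gripper_width: 0.0004
gripper_force: 0.0
clock: 13.3
position: [0.5039, -0.0894, 0.1845]
tool_rot: [-2.117, -2.32, 0.001]
contact_force: [-4.1, 0.6, 9.6]
gripper_width: 0.0002
gripper_force: 5.0
```

```bash
python3 -m jog '{"travel":[[0,0,0.003],[0,0,0],[0,0,-0.05],[0,0,-0.2],[0,0,-0.2]],"rotation":[[0,0,0],[0,0,0],[0,0,0],[0,0,0],[0,0,0]],"hand":[-1,-1,-1,-1,-1]}'
python3 -m jog '{"travel":[[-0.25,-0.2,-0.1],[-0.25,-0.2,0],[-0.1,-0.1,0],[0,0,0]],"rotation":[[0,0,0],[0,0,0],[0,0,0],[0,0,0]],"hand":[-1,-1,-1,-1]}'
python3 -c "
from rel import *
c=cam('wrist');im=bot.grab_frame('wrist');im2=bot.grab_frame('scene');show()
green(im,c,.170,(40,40,8),(100,255,150),amin=500)
px=cv2.projectPoints(O.reshape(1,3),cv2.Rodrigues(c[2])[0],c[3],c[0],c[1])[0].ravel().astype(int);print(px)
x,y=np.clip(px,[70,100],[570,380]);
o=np.zeros((600,800,3),np.uint8)
a=cv2.rotate(im[y-100:y+80,x-60:x+60],cv2.ROTATE_90_CLOCKWISE);o[:360,:540]=cv2.resize(a,(540,360),interpolation=cv2.INTER_CUBIC)
o[360:,:400]=cv2.resize(im2[170:230,170:270],(400,240),interpolation=cv2.INTER_CUBIC);cv2.imwrite('pics/f.png',o)"
```

```text
clock: 13.92
position: [0.5036, -0.0895, 0.2744]
tool_rot: [2.118, 2.32, -0.002]
contact_force: [1.3, -0.2, 0.4]
gripper_width: 0.0003
gripper_force: 0.0
clock: 14.42
position: [0.4174, -0.215, 0.2922]
tool_rot: [-2.122, -2.316, -0.003]
contact_force: [0.8, 1.4, -0.3]
gripper_width: 0.0004
gripper_force: 0.0
clock 14.525 TCP seat mm [-96.44 -76.35 126.17] tilt -0.0 roll 0.01 yaw 0.25
 end -0.054 [ -96.69 -134.55  119.17]
 end 0.054 [-96.22 -26.55 119.17]
 F [-0.8 -0.1  0.2] w 0.0005342027075335913
px [448. 134.] rect ((0.5075784921646118, -0.12465086579322815), (0.053128696978092194, 0.10261674225330353), 4.810883045196533) box [[0.47679999470710754, -0.07580000162124634], [0.48539999127388, -0.17800000309944153], [0.5383999943733215, -0.1736000031232834], [0.529699981212616, -0.07129999995231628]]
[445 142]
```

View pics/f.png

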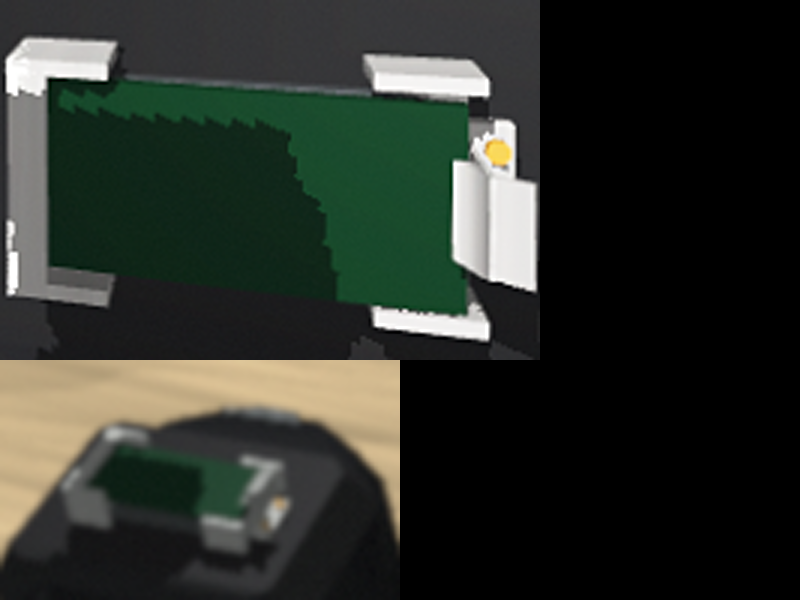

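The clip's nose (455,215) overlaps the glass end and the lip (45,170) covers the other end. 102.6 mm of the glass is visible, where about 102.5 mm is expected with 5.5 mm under the lip. The glass is seated, so I hand in.

```bash
python3 -c "
from station import bot
print(bot.close_job())"
```

```text
the job is handed in; nothing more can be done
None
```

The longer glass is in the helmet window, one end under the lip and the clip over the other; the final pictures show it seated at both ends, and I handed the job in at about 14.5 s (no verdict was returned).

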